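Load a carton into a feed lane past its gravity catch

ROBOT

A 6-joint arm with a two-finger parallel gripper is mounted at the origin on a cart in front of the work surface, level with it; the furniture and walls round the work are solid. World frame = base frame: x ahead of the robot, y to its left, z up, the work surface at z = 0. Lengths are in m, angles in rad, forces in N, time in s.
With the tool pointing down it reaches from about 0.225 to 0.875 m from the base axis. Payload 3.4 kg.
Tool frame: the origin (TCP) lies between the finger pads; the fingertips stand 8 mm ahead of it and the grasp point (between the pads) lies 11 mm behind it; z points along the fingers, y is the line along which they close (so a half turn about z gives the same grasp; the last joint's range is limited). The gripper opens to 85 mm and grips with 20 to 120 N. Pads are 22 mm wide; open, the fingers measure 114 mm over their backs; the gripper's body (76 mm by 85 mm) begins 54 mm behind the grasp point. The pads swing forward as they close: fully open they stand 13 mm farther back than shut.
Start: joints at [1.036, 0.276, 1.505, -0, 1.361, -0.121], TCP at [0.231, 0.526, 0.239] pointing down, gripper open.
Joint ranges: [-2.89, 2.89], [-0.75, 2.08], [0.22, 2.7], [-1.18, 4.32], [0.11, 2.71], [-2.7, 2.7]. Speed limits (rad/s): [2.57, 2.57, 3.14, 3.14, 3.14, 3.14].

INTERFACE

Orientations are given as a unit quaternion [w, x, y, z].
In Python, from rig import manip gives the robot as it stands.
- The arm moves only by the tool move_arm, never from a script. Its argument "deltas" is a list that holds one entry, the list of rows, each a list of 5 numbers: the shift along the tool's x, y, z normalised to -1 to 1, where 1 is 80 cm, then the turn about the tool's z normalised to -1 to 1, where 1 is 120 degrees, then the closure, from -1 (fully open) to 1 (shut). In form: [[[tx, ty, tz, twist, grip], ...]]. A call has 1 to 12 rows; each row is the pose to reach, as a shift and turn from the pose commanded when the call began, along the tool's axes at that moment; what a row does not reach only later rows make up. A row lasts 1/10 s, in which the tool goes at most 50 mm and 8.59 degrees, less where a joint would pass 70% of its speed; a pose out of reach is approached as far as the arm can. A call with a number of a shift or a turn outside -1 to 1 is refused whole. A call with a gripper value outside its range is refused whole. The fingers move at their own pace and stop on an object; "squeeze" is the grip in N (left out, the last holds). Time passes only in rows, so rows that repeat a pose let the fingers close. It gives the time, the measured TCP pose, the force, the opening and the grip force at its end, in the units of the state.
- manip.get_state(): the state, without advancing time (a new reading comes with each control period).
- manip.get_image(name): name is "scene" or "top" or "wrist"; returns the picture (384x512x3 uint8, red, green, blue); there is no depth.
- manip.camera_params(name): a dict with "fx", "fy", "cx", "cy" (pixels), "R" (3x3) and "t" (3): a world point X has camera coordinates R X + t; the wrist camera has in their place "tool_from_camera" (4x4, takes a point from camera to tool coordinates, whose origin is the TCP and whose axes are the flange's). Camera axes: x right, y down, z forward; pixel columns grow to the right and rows downward; lengths in m; the calibration is good to about 2 mm. The wrist camera is an equidistant fisheye: a pixel r from the principal point sees the ray r / f radians off the axis. A picture is of the moment at which its call begins: read the wrist's pose just before it. camera_params takes no time and is no camera call.
- manip.sign_off(): hands the job in; it is judged then, once.
The state is a dict: "clock": time; "qpos": joint angles; "qd": joint speeds; "effort": joint torques, N m; "position": TCP position; "ee_rot": TCP orientation; "contact_force": force on the tool from outside, world axes, zero at the start; "moment": the same for the moment, N m; "width": finger opening in m; "gripper_force": force on a finger pad.
Only numpy, scipy, OpenCV 4.12 (cv2) and the standard library are available. Lean on these libraries where they do the work, as an engineer would, in place of code of your own. Each camera call takes 0.05 s, during which the arm holds its last target. There are 200 camera calls.

TASK

Pick up the card carton and set it lengthwise in the open mouth of the feed lane, in front of the catch. Then push it along the lane so that its own top edge lifts the hinged catch (do not touch the catch yourself), until the catch drops behind it and the carton is pressed home on the sprung buffer at the far end: a light press of about 10 newtons, never above 16, for a good part of a second. Leave the carton locked in behind the fallen catch, and do not disturb the things lying around.

Things in the scene. Friction and masses are not known exactly. Their poses are not given: they have to be found in the camera images.
- carton: Closed brown card box, 45 x 110 x 60 mm (its x, y, z), 0.24 to 0.4 kg, rigid box shape. Origin at the centre of its underside, z up; its long axis is its own y. Grasp across the 45 mm. Lies on the bench at the start. Either end may go first.
- lane: Grey sheet-metal channel, 376 x 66 mm, fixed. Origin on the bench under the catch pivot, on the centre line; x along the lane from mouth (-x) to far end, y left, z up. Floor top 6 mm above the bench, x = -128 to +248 mm. Side walls: inner faces y = +-25.5 mm, 4 mm thick, tops 28 mm above the bench, from x = -108 mm; flared before that. Sliding the carton along it takes about 1 to 5 N.
- lane_mouth (a point): Point on the lane's floor (lane x = -66, y = 0, z = 6 mm) where to set the carton's underside centre: it then lies in the open mouth, its leading end 11 mm before the catch pivot, top 66 mm above the bench, not yet touching the catch. Nothing stands above the lane there.
- catch (a joint): Hinge angle of the gravity catch, rad: 0 = fallen, on its lower stop; grows as its nose rises, up to 1.1. Falls by its own weight. A carton sliding in under it raises it to about 0.4; it falls back to 0 once the carton's trailing end is past lane x = 65 mm (carton centre past 120 mm).
- catch_bar: The catch: steel bar 9 mm wide at lane y = 14 to 23 mm, over the carton's left edge only; 62 mm from pivot to nose, 110 g. Origin on the pivot, axes as the lane's when fallen. Fallen, it slants 40 degrees down towards the far end, its nose at lane x = 48 mm, 43 mm above the bench. Pushed in, the carton lifts it; pulled back, it is blocked.
- catch_pivot (a point): Pivot of the catch (lane x = 0, y = 18.5 mm, 84 mm above the bench), carried by a bracket plate outside the left wall (lane x = -12 to +12, y = 31 to 36 mm, 92 mm high). Nothing of the catch stands higher while it rides on the carton. Right of it (lane y = -22 to +12 mm) the way is free for a finger pushing the carton's trailing end above the 28 mm walls.
- end_block: Grey upright block, 14 x 58 x 60 mm, fixed across the far end of the lane; origin at the centre of its underside, axes as the lane's. It carries the adjusting screw with the sprung buffer. The carton is home when it bears on the buffer with more than 5 N; above 16 N its card is crushed.
- screw_hole (a point): Where the buffer's adjusting screw leaves the end block, 7 mm right of the centre line (lane y = -7 mm), 38 mm above the bench. Its rubber buffer, 24 mm across, points to the mouth. How far the screw is set is not measured and differs: it meets the carton at a carton centre of about lane x = 148 down to 124 mm, always after the catch had room to fall. Feel for it. Its spring takes about 8 N per mm.
- tape_roll: Yellow roll of tape lying flat, 62 mm across, 17 mm high; origin at the centre of its underside. Bystander.
- cell: Pink round battery cell lying down, 18 mm across, 65 mm long along its y; origin at its underside. Bystander.
- jar: Grey screw jar with black lid, 50 mm across, 69 mm high; origin at the centre of its underside. Bystander.
Things that resemble listed ones, but are neither listed nor needed, are in the scene too. There is more than one size of the carton; the job needs the larger.

How it is judged:
On the way, in this order (a step that is already met when the one before it is completed fails the run):
1. the carton lies flat and lengthwise in the lane's mouth, in front of the fallen catch (y of carton in the frame of lane between -0.006 and 0.006 m and z of carton in the frame of lane below 0.01 m and angle between the y axis of carton and the x axis of lane, either way round below 0.12 rad and angle between carton's own z axis and vertical below 0.06 rad and x of carton in the frame of lane between -0.1 and -0.045 m and value of joint catch below 0.05 rad), for 0.2 s.
2. the carton, flat in the lane, has lifted the catch and carries it (y of carton in the frame of lane between -0.006 and 0.006 m and z of carton in the frame of lane below 0.01 m and angle between the y axis of carton and the x axis of lane, either way round below 0.12 rad and angle between carton's own z axis and vertical below 0.06 rad and value of joint catch above 0.25 rad and contact force between carton and catch_bar above 0.05 N), for 0.1 s.
3. with the catch fallen behind it, the carton bears on the sprung buffer with more than 5 N (y of carton in the frame of lane between -0.006 and 0.006 m and z of carton in the frame of lane below 0.01 m and angle between the y axis of carton and the x axis of lane, either way round below 0.12 rad and angle between carton's own z axis and vertical below 0.06 rad and x of carton in the frame of lane between 0.1 and 0.152 m and value of joint catch below 0.08 rad and contact force between carton and end_block above 5 N), for 0.2 s.
At the end, for the whole second after the job is handed in: The carton lies flat, straight (within 0.12 rad) and at rest in the lane, its centre 100 to 152 mm beyond the pivot and within 6 mm of the centre line, with the catch fallen (below 0.08 rad) behind it (y of carton in the frame of lane between -0.006 and 0.006 m and z of carton in the frame of lane below 0.01 m and angle between the y axis of carton and the x axis of lane, either way round below 0.12 rad and angle between carton's own z axis and vertical below 0.06 rad and x of carton in the frame of lane between 0.1 and 0.152 m and value of joint catch below 0.08 rad and linear speed of carton below 0.01 m/s); the robot touches nothing.
It fails at once if the robot touches the catch (contact force between any of the fingers, the arm and catch_bar above 1 N).
It fails at once if the carton is pressed on the buffer with more than 16 N (contact force between carton and end_block above 16 N).
It fails at once if the carton is tipped over (angle between carton's own z axis and vertical above 0.5 rad).
It fails at once if a bystander is moved by more than 20 mm (distance of any of tape_roll, cell, jar from where it was at the start of the episode above 0.02 m).
It also fails if it takes over 72 s, if anything falls off the work surface, if the arm or the gripper's body presses on something with over 40 N, if the wrist force passes 120 N, or if a joint passes its speed limit or range.

## Working session

There is one attempt and no reset: what is moved stays moved. The work goes in short steps, Python scripts to look and compute and a tool call to move; the robot and the scene stay as the last step left them, time stands still between calls to the robot, and variables do not carry over. Pictures are saved under pics/ and viewed, at most 10 in all, crops included, and the job is handed in when it is done.

Besides the shell and the picture viewer there is one more tool, called after "Call:" as name(argument=value, ...) on one line, values as JSON. move_arm: Moves the arm, as the interface text tells. Scaled input: -1 to 1 covers 80 cm each way for a shift and 120 degrees each way for a turn. Its arguments: {"type":"object","properties":{"deltas":{"type":"array","items":{"type":"array","items":{"type":"array","items":{"type":"number","minimum":-1,"maximum":1}}}},"squeeze":{"type":"number"}},"required":["deltas"]}

```bash
mkdir -p pics; python3 - <<'E'
from rig import manip
import cv2,numpy as np
s=manip.get_state(); print(s)
for n in("top","scene"):
    cv2.imwrite(f"pics/{n}0.png",cv2.resize(manip.get_image(n)[:,:,::-1],(800,600),interpolation=cv2.INTER_CUBIC)); print(n,manip.camera_params(n))
print(manip.camera_params("wrist"))
E
```

```text
{'clock': 0.0, 'qpos': array([ 1.03595614e+00,  2.76566256e-01,  1.50613549e+00, -2.09678820e-05,
        1.36067118e+00, -1.20992543e-01]), 'qd': array([ 1.86102871e-03,  3.49372038e-04,  4.32973342e-05, -1.43487417e-03,
        8.07637002e-04, -4.09018399e-04]), 'effort': array([-1.58168357e-03, -4.16771543e+01, -2.45800978e+01, -8.65155052e-04,
        1.12753763e-02, -4.56017730e-06]), 'position': array([0.23097415, 0.52601423, 0.23845513]), 'ee_rot': array([-2.76981237e-04,  2.05448091e-01,  9.78667609e-01, -8.46005125e-04]), 'contact_force': array([-0.30738125, -0.05995286,  0.69333557]), 'moment': array([ 0.02362278, -0.00108268,  0.0295781 ]), 'gripper_force': 0.0, 'width': 0.0851864699866541}
top {'fx': 452.9638382822084, 'fy': 452.9638382822084, 'cx': 255.74442936327614, 'cy': 200.25868033815382, 'R': array([[-0.02026443, -0.99968559, -0.01476719],
       [-0.98011566,  0.02277948, -0.19711516],
       [ 0.19738957,  0.01047913, -0.98026912]]), 't': array([0.26046146, 0.58134884, 1.36867914])}
scene {'fx': 406.45860202873484, 'fy': 406.45860202873484, 'cx': 256.22291459678536, 'cy': 190.2596591660583, 'R': array([[ 0.59504824, -0.80348366, -0.01820982],
       [-0.59581296, -0.42581771, -0.68094508],
       [ 0.53937418,  0.41604482, -0.73210805]]), 't': array([-0.17776254,  0.51841512,  1.03872405])}
{'fx': 297.3186396354542, 'fy': 297.3186396354542, 'cx': 251.8909925340586, 'cy': 194.41455817947158, 'tool_from_camera': array([[-9.64113723e-04, -9.44869020e-01, -3.27447105e-01,
         8.42127629e-02],
       [ 9.99999457e-01, -7.81480908e-04, -6.89320802e-04,
         1.65963837e-04],
       [ 3.95424210e-04, -3.27447591e-01,  9.44869260e-01,
        -1.35787844e-01],
       [ 0.00000000e+00,  0.00000000e+00,  0.00000000e+00,
         1.00000000e+00]])}
```

View pics/top0.png

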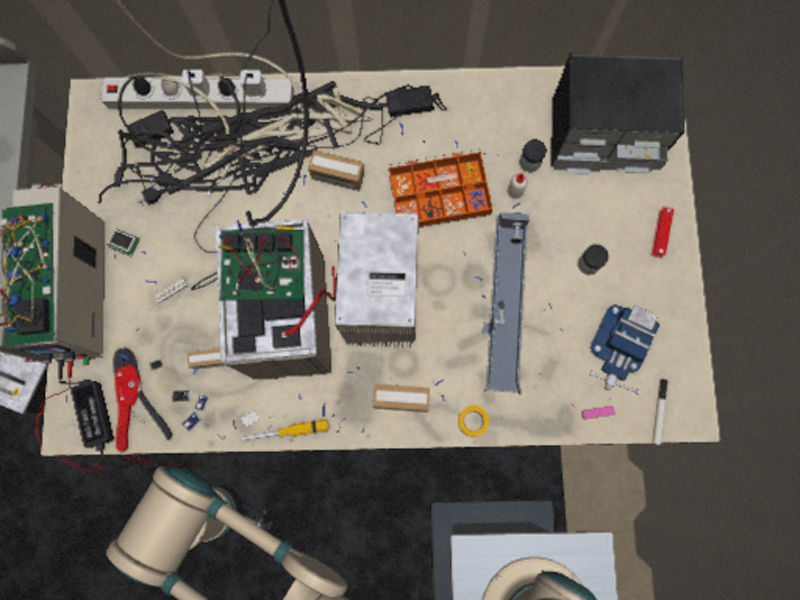

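View pics/scene0.png

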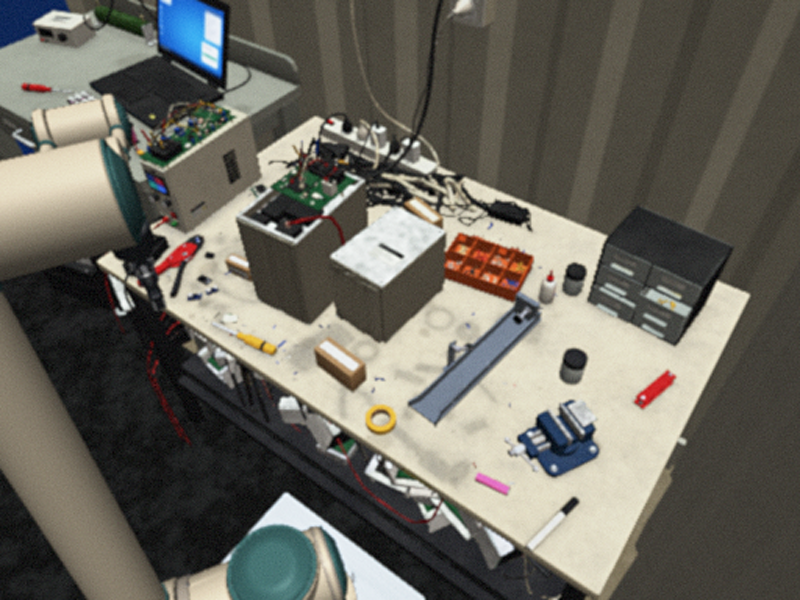

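The top view shows cartons at about (402,398), (336,168) and a half-hidden one at (205,357). The lane's mouth is at (505,388), its far end at (512,215) and the catch at (498,313). I'll enlarge these to measure them.

```bash
cat > h.py <<'E'
from rig import manip
import numpy as np,cv2
def plane(name,u,v,z,s=1.0):
    p=manip.camera_params(name); R,t=p["R"],p["t"]
    d=R.T@np.array([(u/s-p["cx"])/p["fx"],(v/s-p["cy"])/p["fy"],1]); c=-R.T@t
    return c+d*(z-c[2])/d[2]
def rot(s):
    from scipy.spatial.transform import Rotation as Ro
    q=s["ee_rot"]; return Ro.from_quat([q[1],q[2],q[3],q[0]]).as_matrix()
def wplane(s,u,v,z):
    p=manip.camera_params("wrist"); x,y=u-p["cx"],v-p["cy"]; r=np.hypot(x,y); th=r/p["fx"]
    d=np.array([x/r*np.sin(th),y/r*np.sin(th),np.cos(th)]); T=p["tool_from_camera"]; R=rot(s)
    c=s["position"]+R@T[:3,3]; d=R@T[:3,:3]@d
    return c+d*(z-c[2])/d[2]
def wproj(s,X):
    p=manip.camera_params("wrist"); T=p["tool_from_camera"]; R=rot(s)
    c=T[:3,:3].T@(R.T@(np.asarray(X)-s["position"])-T[:3,3]); th=np.arctan2(np.hypot(c[0],c[1]),c[2])
    a=c[:2]/np.hypot(c[0],c[1])*th*p["fx"]; return a+[p["cx"],p["cy"]]
E
python3 - <<'E'
from h import *
im=manip.get_image("top")[:,:,::-1]
def c(x,y,w,h,k): return cv2.resize(im[y:y+h,x:x+w],(w*k,h*k),interpolation=cv2.INTER_CUBIC)
A=c(230,235,60,50,5);B=c(190,85,60,50,5);L=c(300,130,50,125,4)
o=np.zeros((500,600,3),np.uint8);o[:250,:300]=A;o[250:,:300]=B;o[:500,350:550]=L
cv2.imwrite("pics/c1.png",o)
E
```

```text
(no output)
```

View pics/c1.png

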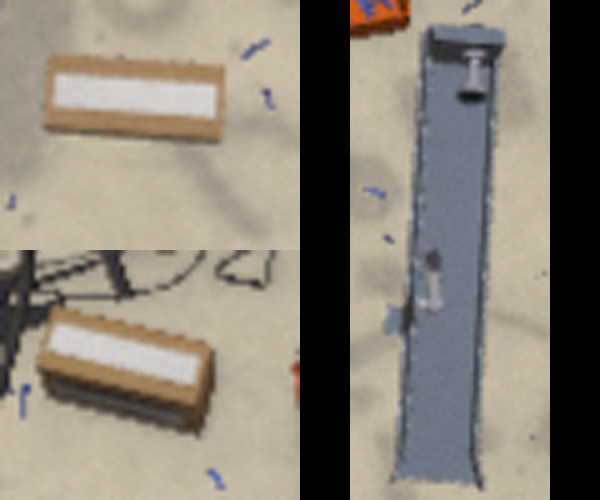

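```bash
python3 - <<'E'
from h import *
p=manip.camera_params("top");print("cam",-p["R"].T@p["t"])
for n,pts,oy in(("A",[(50,55),(225,66),(220,141),(46,130)],235),("B",[(57,58),(213,95),(198,133),(40,113)],85)):
  for z in(.045,.06):
    P=np.array([plane("top",(230 if n=="A" else 190)+x/5,oy+y/5,z) for x,y in pts]);print(n,z,P[:,:2].round(3).tolist(),P.mean(0).round(3),[np.linalg.norm(P[i]-P[i-1]).round(4) for i in range(4)])
for nm,(x,y),z in [("mouthL",(395,482),.028),("mouthR",(482,487),.028),("wallL",(407,430),.028),("wallR",(473,430),.028),("farL",(422,65),.028),("farR",(492,65),.028),("endTL",(430,28),.06),("endTR",(503,30),.06),("nose",(433,257),.043),("pivot",(430,303),.084),("brk",(387,318),.092)]:
  print(nm,plane("top",300+(x-350)/4,130+y/4,z).round(4))
E
```

```text
cam [0.30490422 0.23279417 1.46011285]
A 0.045 [[0.445, 0.3], [0.436, 0.191], [0.39, 0.195], [0.399, 0.303]] [0.417 0.247 0.045] [np.float64(0.0466), np.float64(0.1095), np.float64(0.0465), np.float64(0.1082)]
A 0.06 [[0.444, 0.299], [0.435, 0.191], [0.389, 0.196], [0.398, 0.302]] [0.416 0.247 0.06 ] [np.float64(0.0461), np.float64(0.1083), np.float64(0.0461), np.float64(0.107)]
B 0.045 [[0.948, 0.423], [0.919, 0.318], [0.892, 0.329], [0.909, 0.434]] [0.917 0.376 0.045] [np.float64(0.0405), np.float64(0.1082), np.float64(0.0285), np.float64(0.1065)]
B 0.06 [[0.941, 0.421], [0.912, 0.317], [0.886, 0.328], [0.903, 0.432]] [0.91  0.374 0.06 ] [np.float64(0.04), np.float64(0.1071), np.float64(0.0282), np.float64(0.1054)]
mouthL [0.4279 0.0766 0.028 ]
mouthR [0.4225 0.0085 0.028 ]
wallL [0.4687 0.0653 0.028 ]
wallR [0.4676 0.0132 0.028 ]
farL [0.7701 0.0392 0.028 ]
farR [ 0.7687 -0.0184  0.028 ]
endTL [0.7908 0.0356 0.06  ]
endTR [ 0.7876 -0.0233  0.06  ]
nose [0.605 0.04  0.043]
pivot [0.5601 0.0497 0.084 ]
brk [0.5477 0.0841 0.092 ]
```

```bash
cat >> h.py <<'E'
def delta(p,yaw):
    "tool shift/twist (normalised) to reach world p with tool-y heading yaw deg"
    s=manip.get_state();R=rot(s);d=R.T@(np.array(p)-s["position"])/.8
    y0=np.degrees(np.arctan2(R[1,1],R[0,1])); w=(yaw-y0+180)%360-180
    print("pos",s["position"].round(4),"yaw",y0.round(2),"down",R[:,2].round(4),"delta",d.round(4),"twist",round(-w/120,4),"F",s["contact_force"].round(2),"w",s["width"].round(4),"t",s["clock"])
E
python3 - <<'E'
from h import *
S=1.5625
for q in [(345,343),(415,346)]: print("box base",plane("top",*q,0,S).round(3))
for q in [(338,322),(415,322)]:
  for z in(.1,.15,.2): print("box top",z,plane("top",*q,z,S).round(3))
print("box2 base",plane("top",328,372,0,S).round(3)); print("jar",plane("top",595,258,.069,S).round(3),"tape",plane("top",473,421,.017,S).round(3))
# scene: box2 top front corner, box top front corner
for z in(.1,.15,.2,.25): print(z,plane("scene",378,280,z,S).round(3),plane("scene",303,218,z,S).round(3))
delta((.416,.247,.2),-4.8); delta((.4,.25,.2),-4.8)
E
```

```text
box base [0.537 0.364 0.   ]
box base [0.528 0.218 0.   ]
box top 0.1 [0.563 0.368 0.1  ]
box top 0.15 [0.554 0.363 0.15 ]
box top 0.2 [0.544 0.358 0.2  ]
box top 0.1 [0.56  0.218 0.1  ]
box top 0.15 [0.551 0.218 0.15 ]
box top 0.2 [0.541 0.219 0.2  ]
box2 base [0.477 0.399 0.   ]
jar [ 0.689 -0.151  0.069] tape [0.37  0.105 0.017]
0.1 [0.612 0.292 0.1  ] [0.674 0.575 0.1  ]
0.15 [0.574 0.26  0.15 ] [0.633 0.529 0.15 ]
0.2 [0.537 0.228 0.2  ] [0.593 0.483 0.2  ]
0.25 [0.5   0.196 0.25 ] [0.552 0.437 0.25 ]Traceback (most recent call last):
  File "<stdin>", line 9, in <module>
  File "h.py", line 23, in delta
    print("pos",s["position"].round(4),"yaw",y0.round(2),"down",R[:,2].round(4),"delta",d.round(4),"twist",round(-w/120,4),"F",s["contact_force"].round(2),"w",s["width"].round(4),"t",s["clock"])
                                                                                                                                                               ^^^^^^^^^^^^^^^^
AttributeError: 'float' object has no attribute 'round'
```

```bash
sed -i 's/s\["width"\].round(4)/round(float(s["width"]),4)/' h.py; python3 - <<'E'
from h import *
delta((.416,.247,.2),-4.8)
E
```

```text
pos [0.231  0.5261 0.2386] yaw 66.29 down [-7.0e-04 -1.3e-03 -1.0e+00] delta [-0.352  -0.2264  0.0485] twist 0.5924 F [ 0.2   0.47 -0.42] w 0.0851 t 0.15
```

Call:
move_arm(deltas=[[[-0.352, -0.2264, 0.0485, 0.5924, -1], [-0.352, -0.2264, 0.0485, 0.5924, -1], [-0.352, -0.2264, 0.0485, 0.5924, -1], [-0.352, -0.2264, 0.0485, 0.5924, -1], [-0.352, -0.2264, 0.0485, 0.5924, -1], [-0.352, -0.2264, 0.0485, 0.5924, -1], [-0.352, -0.2264, 0.0485, 0.5924, -1], [-0.352, -0.2264, 0.0485, 0.5924, -1], [-0.352, -0.2264, 0.0485, 0.5924, -1], [-0.352, -0.2264, 0.0485, 0.5924, -1], [-0.352, -0.2264, 0.0485, 0.5924, -1], [-0.352, -0.2264, 0.0485, 0.5924, -1]]])

```text
clock: 1.35
position: [0.416, 0.2477, 0.2005]
ee_rot: [-0.0, 0.736, 0.677, 0.0]
contact_force: [-0.6, 0.2, -0.1]
width: 0.0857
gripper_force: 0.0
```

```bash
python3 - <<'E'
from h import *
delta((.416,.247,.04),-4.8)
s=manip.get_state(); im=manip.get_image("wrist")[:,:,::-1]
cv2.imwrite("pics/w1.png",cv2.resize(im,(800,600),interpolation=cv2.INTER_CUBIC))
E
```

```text
pos [0.416  0.2477 0.2005] yaw -4.72 down [-1.e-04  1.e-04 -1.e+00] delta [-0.0009  0.      0.2006] twist 0.0006 F [-0.56  0.21 -0.13] w 0.0857 t 1.35
```

View pics/w1.png

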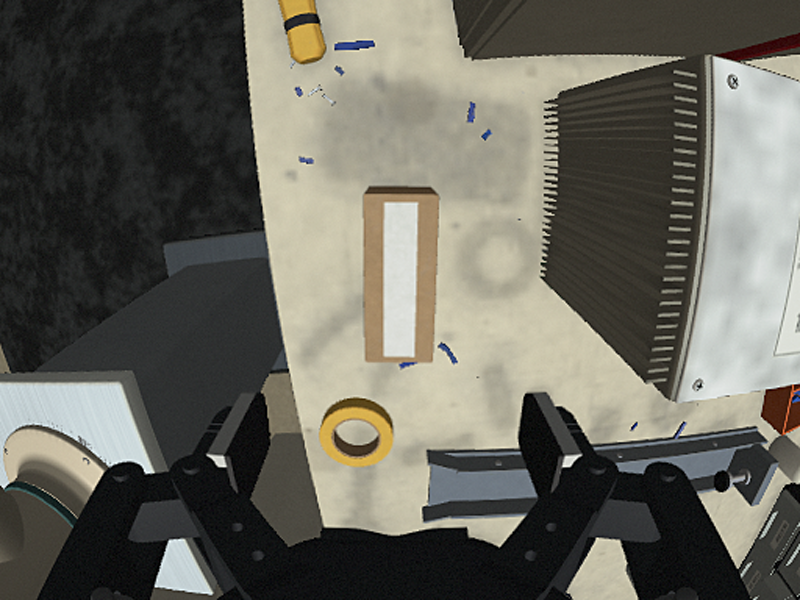

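The wrist view shows the carton's top face with corners (364,193), (438,193), (434,361), (366,361). The tape roll is at (356,432) and the lane is at lower right.

```bash
python3 - <<'E'
from h import *
s=manip.get_state()
for z in (.05,.06):
  P=np.array([wplane(s,x/1.5625,y/1.5625,z) for x,y in[(364,193),(438,193),(434,361),(366,361)]])
  a=P[0]+P[1]-P[2]-P[3]; print(z,P[:,:2].round(4).tolist(),P.mean(0).round(4),[np.linalg.norm(P[i]-P[i-1]).round(4) for i in range(4)],"axis",np.degrees(np.arctan2(a[1],a[0])))
P=wplane(s,356/1.5625,432/1.5625,.017);print("tape",P)
for n,q,z in[("mouth wall L",(428,450),.028),("mouth R",(424,519),.028),("farL",(757,428),.028)]: print(n,wplane(s,q[0]/1.5625,q[1]/1.5625,z).round(4))
E
```

```text
0.05 [[0.4029, 0.3063], [0.4482, 0.3026], [0.4392, 0.1892], [0.3927, 0.1932]] [0.4208 0.2478 0.05  ] [np.float64(0.1135), np.float64(0.0455), np.float64(0.1137), np.float64(0.0467)] axis 85.14076481958622
0.06 [[0.4036, 0.3071], [0.4474, 0.3036], [0.4386, 0.1942], [0.3938, 0.198]] [0.4208 0.2508 0.06  ] [np.float64(0.1095), np.float64(0.0439), np.float64(0.1097), np.float64(0.045)] axis 85.14076481958622
tape [0.37360234 0.1120022  0.017     ]
mouth wall L [0.4319 0.0965 0.028 ]
mouth R [0.4248 0.0148 0.028 ]
farL [0.7835 0.0558 0.028 ]
```

Call:
move_arm(deltas=[[[-0.002, 0.0036, 0.06, 0, -1], [-0.002, 0.0036, 0.12, 0, -1], [-0.002, 0.0036, 0.16, 0, -1], [-0.002, 0.0036, 0.19, 0, -1], [-0.002, 0.0036, 0.208, 0, -1], [-0.002, 0.0036, 0.208, 0, -1], [-0.002, 0.0036, 0.208, 0, 1], [-0.002, 0.0036, 0.208, 0, 1], [-0.002, 0.0036, 0.208, 0, 1], [-0.002, 0.0036, 0.208, 0, 1], [-0.002, 0.0036, 0.208, 0, 1], [-0.002, 0.0036, 0.208, 0, 1]]], squeeze=40)

```text
clock: 2.6
position: [0.4197, 0.2461, 0.0354]
ee_rot: [0.0, 0.736, 0.677, 0.001]
contact_force: [-0.2, 0.5, 6.7]
width: 0.0445
gripper_force: 42.3
```

Call:
move_arm(deltas=[[[0, 0, -0.02, 0, 1], [0, 0, -0.06, 0, 1], [0, 0, -0.12, 0, 1], [0, 0, -0.15, 0, 1], [0, 0, -0.15, 0, 1], [0, 0, -0.15, 0, 1]]])

```text
clock: 3.2
position: [0.4183, 0.2453, 0.1536]
ee_rot: [-0.0, 0.736, 0.677, -0.0]
contact_force: [-0.1, -0.3, -3.2]
width: 0.044
gripper_force: 42.1
```

```bash
python3 - <<'E'
from h import *
delta((.42,.247,.15),-4.8)
s=manip.get_state(); im=manip.get_image("wrist")[:,:,::-1]
cv2.imwrite("pics/w2.png",cv2.resize(im,(800,600),interpolation=cv2.INTER_CUBIC))
E
```

```text
pos [0.4183 0.2453 0.1536] yaw -4.79 down [-5.e-04 -2.e-04 -1.e+00] delta [0.0023 0.002  0.0046] twist 0.0 F [-0.14 -0.26 -3.2 ] w 0.044 t 3.2
```

View pics/w2.png

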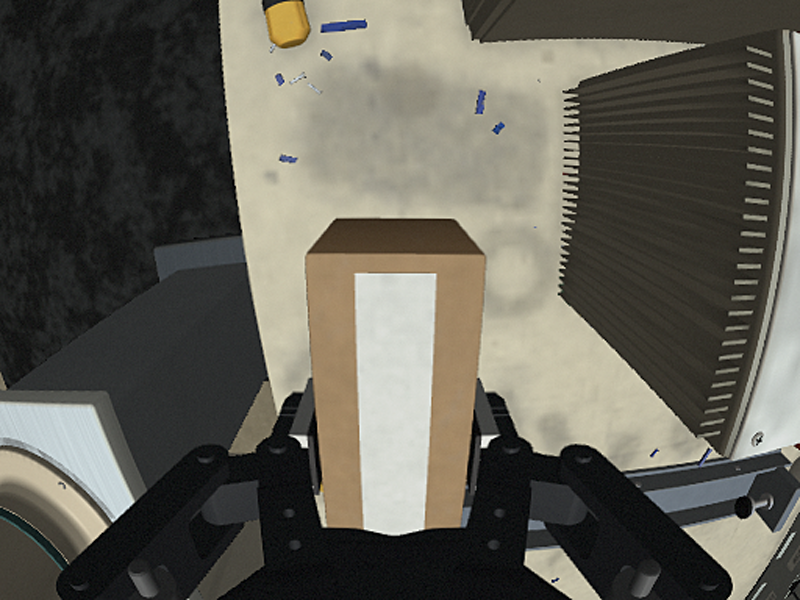

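```bash
python3 - <<'E'
from h import *
delta((.470,.038,.18),84.7)
E
```

```text
pos [0.4176 0.245  0.1527] yaw -4.8 down [-0.0028 -0.0011 -1.    ] delta [-0.2524  0.0869 -0.0341] twist -0.7458 F [-0.52  0.25 -3.41] w 0.0444 t 3.25
```

Call:
move_arm(deltas=[[[-0.04, 0.01, -0.034, -0.06, 1], [-0.08, 0.02, -0.034, -0.13, 1], [-0.12, 0.03, -0.034, -0.2, 1], [-0.16, 0.045, -0.034, -0.27, 1], [-0.2, 0.06, -0.034, -0.34, 1], [-0.23, 0.075, -0.034, -0.41, 1], [-0.2524, 0.087, -0.034, -0.48, 1], [-0.2524, 0.087, -0.034, -0.55, 1], [-0.2524, 0.087, -0.034, -0.62, 1], [-0.2524, 0.087, -0.034, -0.69, 1], [-0.2524, 0.087, -0.034, -0.746, 1], [-0.2524, 0.087, -0.034, -0.746, 1]]])

```text
clock: 4.45
position: [0.4699, 0.0386, 0.1789]
ee_rot: [-0.003, 0.046, 0.999, 0.0]
contact_force: [0.5, 0.9, -4.3]
width: 0.0443
gripper_force: 42.6
```

```bash
python3 - <<'E'
from h import *
delta((.490,.0365,.18),84.7)
s=manip.get_state(); im=manip.get_image("wrist")[:,:,::-1]
cv2.imwrite("pics/w3.png",cv2.resize(im[:330,60:450],(800,677))[:600])
np.save("w3.npy",im)
E
```

```text
pos [0.4699 0.0386 0.1789] yaw 84.7 down [-5.e-03  4.e-04 -1.e+00] delta [-0.0252 -0.0003 -0.0015] twist 0.0 F [ 0.45  0.85 -4.33] w 0.0443 t 4.45
```

View pics/w3.png

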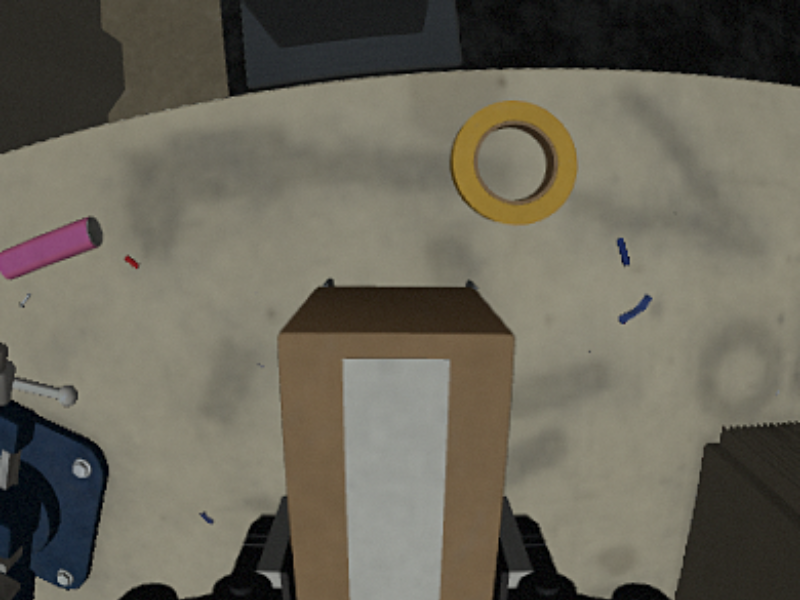

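The carton is held straight. The mouth's flare tips show at (327,283) and (471,285), nearly symmetric about the carton's end (centre about 397). I'll fit the lane angle from the saved top view.

```bash
python3 - <<'E'
from h import *
im=cv2.imread("pics/top0.png").astype(float); S=1.5625
m=(im[:,:,0]-im[:,:,2])  # b-r : table negative
out=[]
for v in range(232,372):
    if 295<v<330: continue
    r=m[v,478:532]; t=np.where(r>-8)[0]
    if len(t)<10: continue
    out.append((v,478+t[0],478+t[-1]))
o=np.array(out)
for k,z in((1,0.0),(1,.028),(2,.028)):
    P=np.array([plane("top",u,v,z,S) for v,u in o[:,[0,k]]])
    f=np.polyfit(P[:,0],P[:,1],1)
    for _ in range(3):
        e=P[:,1]-np.polyval(f,P[:,0]); g=abs(e)<2*e.std()+1e-6; f=np.polyfit(P[g,0],P[g,1],1)
    print(k,z,len(o),"ang",np.degrees(np.arctan(f[0])).round(2),"y at .487",np.polyval(f,.487).round(4),"y@.7",np.polyval(f,.7).round(4),"rms",e[g].std().round(4))
s=manip.get_state()
for q in((327,283),(471,285)):
    print("tip",wplane(s,60+q[0]/2.0513,q[1]/2.0513,.028).round(4))
for q in((280,333),(513,333)):
    print("cart end top",wplane(s,60+q[0]/2.0513,q[1]/2.0513,s["position"][2]+.025).round(4))
for q in((325,288),(468,288)):
    print("cart end bot",wplane(s,60+q[0]/2.0513,q[1]/2.0513,s["position"][2]-.035).round(4))
E
```

```text
1 0.0 106 ang -6.21 y at .487 0.0691 y@.7 0.046 rms 0.0028
1 0.028 106 ang -6.21 y at .487 0.0719 y@.7 0.0487 rms 0.0028
2 0.028 106 ang -6.07 y at .487 0.0073 y@.7 -0.0153 rms 0.0006
tip [0.4238 0.0111 0.028 ]
tip [0.4312 0.0792 0.028 ]
cart end top [0.4096 0.0228 0.2043]
cart end top [0.4138 0.0666 0.2043]
cart end bot [0.4102 0.0247 0.1443]
cart end bot [0.4141 0.0651 0.1443]
```

```bash
python3 - <<'E'
from h import *
delta((.4905,.0379,.075),83.9)
E
```

```text
pos [0.4701 0.0386 0.1793] yaw 84.58 down [-4.3e-03  4.0e-04 -1.0e+00] delta [-0.026   0.0015  0.1302] twist 0.0057 F [-0.53 -0.4  -3.15] w 0.0446 t 4.5
```

Call:
move_arm(deltas=[[[-0.013, 0.001, 0.0, 0.006, 1], [-0.026, 0.0015, 0.03, 0.006, 1], [-0.026, 0.0015, 0.08, 0.006, 1], [-0.026, 0.0015, 0.115, 0.006, 1], [-0.026, 0.0015, 0.13, 0.006, 1], [-0.026, 0.0015, 0.13, 0.006, 1], [-0.026, 0.0015, 0.13, 0.006, 1]]])

```text
clock: 5.2
position: [0.4931, 0.0378, 0.0772]
ee_rot: [0.0, 0.053, 0.999, 0.0]
contact_force: [-0.2, -0.8, -2.7]
width: 0.0447
gripper_force: 42.3
```

```bash
python3 - <<'E'
from h import *
delta((.4905,.0379,.043),83.9)
s=manip.get_state(); im=manip.get_image("wrist")[:,:,::-1]
cv2.imwrite("pics/w4.png",cv2.resize(im[120:320,150:360],(630,600),interpolation=cv2.INTER_CUBIC))
E
```

```text
pos [0.4931 0.0378 0.0772] yaw 83.94 down [ 4.e-04  1.e-04 -1.e+00] delta [ 0.0033 -0.0003  0.0428] twist 0.0004 F [-0.25 -0.77 -2.73] w 0.0447 t 5.2
```

View pics/w4.png

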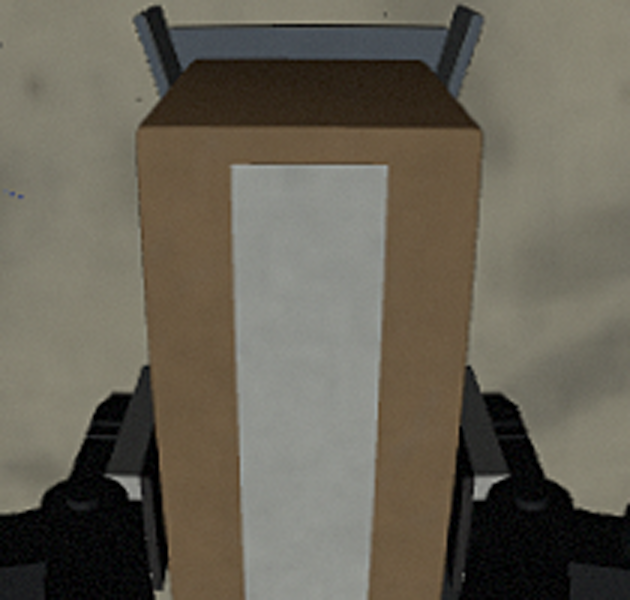

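The carton is centred in the mouth: the flare tips are at columns 150 and 468, and the carton end spans 140–481. Lowering it.

Call:
move_arm(deltas=[[[0.003, 0, 0.012, 0, 1], [0.003, 0, 0.022, 0, 1], [0.003, 0, 0.032, 0, 1], [0.003, 0, 0.04, 0, 1], [0.003, 0, 0.0435, 0, 1], [0.003, 0, 0.0435, 0, 1], [0.003, 0, 0.0435, 0, 1]]])

```text
clock: 5.95
position: [0.4901, 0.0381, 0.0425]
ee_rot: [0.0, 0.052, 0.999, 0.0]
contact_force: [0.0, -0.5, -2.6]
width: 0.0447
gripper_force: 42.4
```

Call:
move_arm(deltas=[[[0, 0, 0.0015, 0, 1], [0, 0, 0.0025, 0, 1], [0, 0, 0.0025, 0, 1]]])

```text
clock: 6.25
position: [0.4904, 0.0381, 0.0413]
ee_rot: [0.001, 0.052, 0.999, 0.0]
contact_force: [-0.9, -0.8, 4.4]
width: 0.0443
gripper_force: 43.1
```

Call:
move_arm(deltas=[[[0, 0, 0, 0, -1], [0, 0, 0, 0, -1], [0, 0, 0, 0, -1], [0, 0, 0, 0, -1], [0, 0, 0, 0, -1], [0, 0, -0.02, 0, -1], [0, 0, -0.06, 0, -1], [0, 0, -0.11, 0, -1], [0, 0, -0.14, 0, -1], [0, 0, -0.14, 0, -1]]])

```text
clock: 7.25
position: [0.4925, 0.038, 0.1561]
ee_rot: [0.004, 0.052, 0.999, -0.0]
contact_force: [0.2, 1.2, -0.2]
width: 0.0857
gripper_force: 0.0
```

```bash
python3 - <<'E'
from h import *
delta((.4,.0481,.15),83.9)
s=manip.get_state(); im=manip.get_image("wrist")[:,:,::-1]
cv2.imwrite("pics/w5.png",cv2.resize(im[80:384,100:420],(632,600),interpolation=cv2.INTER_CUBIC))
E
```

```text
pos [0.4925 0.038  0.1561] yaw 84.01 down [ 8.3e-03 -5.0e-04 -1.0e+00] delta [0.1164 0.0005 0.0067] twist 0.0009 F [ 0.24  1.21 -0.15] w 0.0857 t 7.25
```

View pics/w5.png

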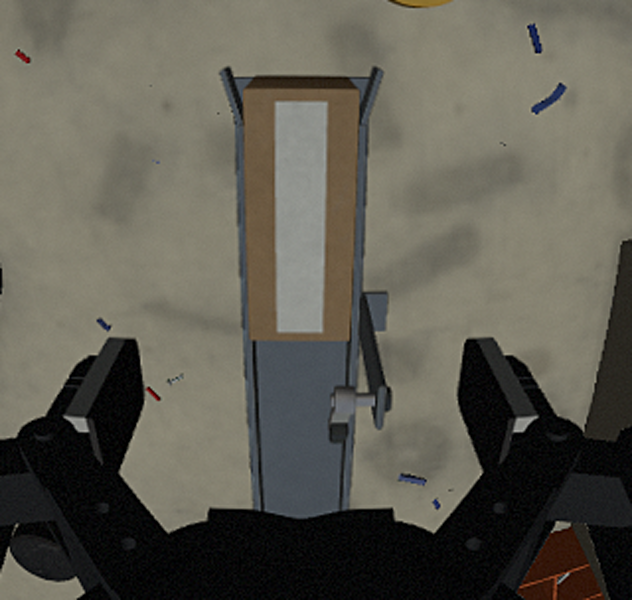

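The carton sits straight in the lane's mouth with the catch fallen in front of it. Its end at row 340 is clear of the catch at (345,410). Next I'll close the gripper, turn it so the linkage runs along the lane, and go behind the carton.

```bash
cat >> h.py <<'E'
O=np.array([.5548,.0316]);U=np.array([.9943,-.1063]);N=np.array([.1063,.9943])
def L(lx,ly,z): return [*(O+lx*U+ly*N),z]
def lane():
    s=manip.get_state();d=s["position"][:2]-O;print("lane",(d@U).round(4),(d@N).round(4),s["position"][2].round(4),"Flane",(s["contact_force"][:2]@U).round(2),s["contact_force"].round(2))
E
python3 - <<'E'
from h import *
delta(L(-.165,-.006,.15),-6.1); print(manip.get_state()["qpos"]); lane()
E
```

```text
pos [0.491  0.0381 0.1541] yaw 84.01 down [ 4.2e-03 -2.0e-04 -1.0e+00] delta [ 0.1261 -0.0068  0.0045] twist 0.7509 F [-1.11 -0.42 -1.  ] w 0.0857 t 7.3
[-6.41007664e-02  2.17101700e-01  1.81396048e+00  9.48294724e-05
  1.10635750e+00 -1.53032570e+00]
lane -0.0641 -0.0004 0.1541 Flane -1.06 [-1.11 -0.42 -1.  ]
```

Call:
move_arm(deltas=[[[0.05, 0, 0, 0.07, 1], [0.1, 0, 0, 0.14, 1], [0.126, -0.007, 0.004, 0.21, 1], [0.126, -0.007, 0.004, 0.28, 1], [0.126, -0.007, 0.004, 0.35, 1], [0.126, -0.007, 0.004, 0.42, 1], [0.126, -0.007, 0.004, 0.49, 1], [0.126, -0.007, 0.004, 0.56, 1], [0.126, -0.007, 0.004, 0.63, 1], [0.126, -0.007, 0.004, 0.7, 1], [0.126, -0.007, 0.004, 0.751, 1], [0.126, -0.007, 0.004, 0.751, 1]]])

```text
clock: 8.5
position: [0.3879, 0.0431, 0.1479]
ee_rot: [-0.001, 0.744, 0.668, -0.001]
contact_force: [0.1, 0.2, -0.3]
width: 0.0003
gripper_force: 0.0
```

```bash
python3 - <<'E'
from h import *
delta(L(-.165,-.006,.048),-6.1); lane()
a=manip.get_image("scene")[:,:,::-1]; b=manip.get_image("wrist")[:,:,::-1]
u=lambda i,x0,y0,w,h:cv2.resize(i[y0:y0+h,x0:x0+w],(400,600))
cv2.imwrite("pics/c2.png",np.hstack([u(a,170,120,180,270),u(b,130,0,256,384)]))
E
```

```text
pos [0.3879 0.0431 0.1479] yaw -6.1 down [-3.2e-03  3.0e-04 -1.0e+00] delta [0.0003 0.0032 0.1249] twist -0.0 F [ 0.12  0.16 -0.32] w 0.0003 t 8.5
lane -0.1672 -0.0063 0.1479 Flane 0.1 [ 0.12  0.16 -0.32]
```

View pics/c2.png

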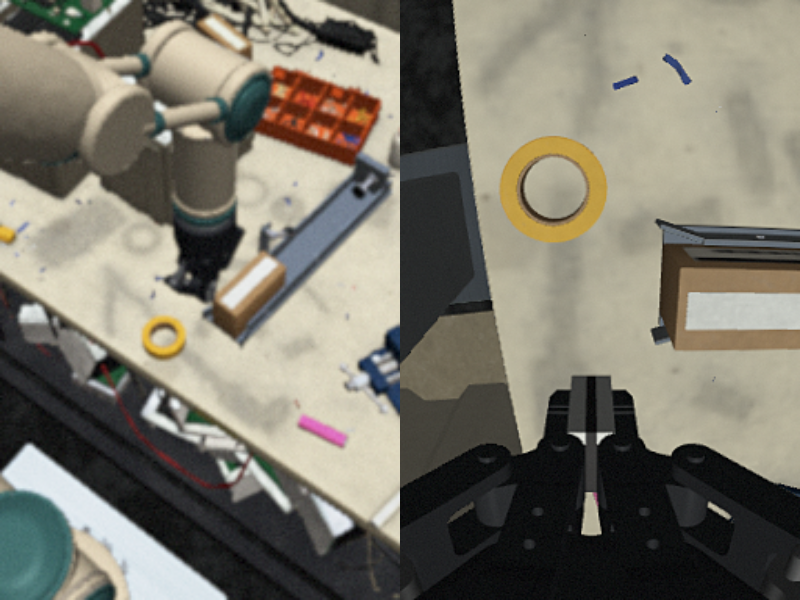

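Call:
move_arm(deltas=[[[0, 0.003, 0.04, 0, 1], [0, 0.003, 0.08, 0, 1], [0, 0.003, 0.11, 0, 1], [0, 0.003, 0.125, 0, 1], [0, 0.003, 0.125, 0, 1], [0, 0.013, 0.125, 0, 1], [0, 0.013, 0.125, 0, 1]]])

```text
clock: 9.3
position: [0.4021, 0.0417, 0.0502]
ee_rot: [0.001, 0.744, 0.669, 0.001]
contact_force: [0.4, -0.0, -0.3]
width: -0.0
gripper_force: 0.0
```

```bash
python3 - <<'E'
from h import *
delta(L(-.155,-.006,.048),-6.1); lane()
E
```

```text
pos [0.4021 0.0417 0.0502] yaw -6.09 down [ 4.1e-03 -2.0e-04 -1.0e+00] delta [ 0.0002 -0.0026  0.0027] twist 0.0001 F [ 0.41 -0.03 -0.27] w -0.0 t 9.3
lane -0.1529 -0.0062 0.0502 Flane 0.41 [ 0.41 -0.03 -0.27]
```

Call:
move_arm(deltas=[[[0, 0.01, 0.002, 0, 1], [0, 0.02, 0.002, 0, 1], [0, 0.03, 0.002, 0, 1], [0, 0.04, 0.002, 0, 1], [0, 0.05, 0.002, 0, 1], [0, 0.06, 0.002, 0, 1], [0, 0.07, 0.002, 0, 1], [0, 0.08, 0.002, 0, 1], [0, 0.09, 0.002, 0, 1], [0, 0.1, 0.002, 0, 1], [0, 0.11, 0.002, 0, 1], [0, 0.12, 0.002, 0, 1]]])

```text
clock: 10.5
position: [0.4951, 0.0317, 0.0475]
ee_rot: [-0.0, 0.744, 0.668, -0.0]
contact_force: [-3.6, 0.7, 1.6]
width: -0.0001
gripper_force: 1.8
```

```bash
python3 - <<'E'
from h import *
delta(L(.02,-.006,.048),-6.1); lane()
a=manip.get_image("scene")[:,:,::-1]; b=manip.get_image("wrist")[:,:,::-1]
cv2.imwrite("pics/c3.png",np.hstack([cv2.resize(a[120:290,240:370],(390,510)),cv2.resize(b[:384,200:512],(410,510))]))
E
```

```text
pos [0.4951 0.0317 0.0475] yaw -6.11 down [-9.e-04  1.e-04 -1.e+00] delta [ 0.0004  0.0993 -0.0007] twist -0.0001 F [-3.65  0.66  1.59] w -0.0001 t 10.5
lane -0.0594 -0.0063 0.0475 Flane -3.7 [-3.65  0.66  1.59]
```

View pics/c3.png

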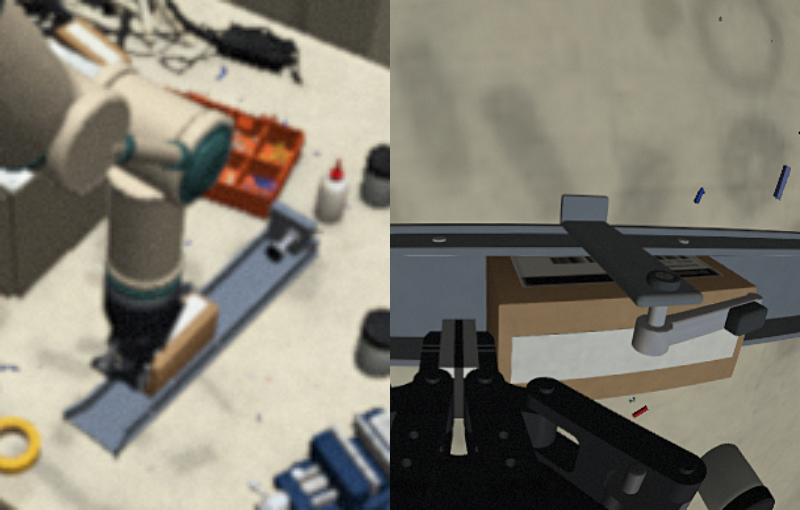

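The catch is riding on the carton (pivot at (655,300) in the right-hand view) and the finger is well clear of it. Keep pushing.

Call:
move_arm(deltas=[[[0, 0.01, 0, 0, 1], [0, 0.02, 0, 0, 1], [0, 0.03, 0, 0, 1], [0, 0.04, 0, 0, 1], [0, 0.05, 0, 0, 1], [0, 0.06, 0, 0, 1], [0, 0.07, 0, 0, 1], [0, 0.08, 0, 0, 1], [0, 0.09, 0, 0, 1], [0, 0.1, 0, 0, 1], [0, 0.106, 0, 0, 1], [0, 0.112, 0, 0, 1]]])

```text
clock: 11.8
position: [0.5843, 0.0221, 0.0476]
ee_rot: [-0.0, 0.744, 0.668, -0.0]
contact_force: [-3.3, -0.3, 0.5]
width: 0.0001
gripper_force: 1.4
```

```bash
python3 - <<'E'
from h import *
delta(L(.05,-.006,.048),-6.1); lane()
E
```

```text
pos [0.5843 0.0221 0.0476] yaw -6.12 down [-2.e-04  1.e-04 -1.e+00] delta [ 0.0003  0.0246 -0.0005] twist -0.0002 F [-3.3  -0.28  0.52] w 0.0001 t 11.8
lane 0.0303 -0.0063 0.0476 Flane -3.25 [-3.3  -0.28  0.52]
```

Call:
move_arm(deltas=[[[0, 0.004, 0, 0, 1], [0, 0.008, 0, 0, 1], [0, 0.012, 0, 0, 1], [0, 0.016, 0, 0, 1], [0, 0.02, 0, 0, 1], [0, 0.0235, 0, 0, 1], [0, 0.0235, 0, 0, 1]]])

```text
clock: 12.5
position: [0.6036, 0.0201, 0.0478]
ee_rot: [0.001, 0.744, 0.668, 0.001]
contact_force: [-0.8, -0.4, -0.6]
width: -0.0001
gripper_force: 0.2
```

Call:
move_arm(deltas=[[[0, 0.001, 0, 0, 1], [0, 0.002, 0, 0, 1], [0, 0.003, 0, 0, 1], [0, 0.003, 0, 0, 1]]])

```text
clock: 12.9
position: [0.605, 0.02, 0.0478]
ee_rot: [0.0, 0.744, 0.668, 0.0]
contact_force: [-2.9, -0.1, 0.4]
width: 0.0002
gripper_force: 1.1
```

Call:
move_arm(deltas=[[[0, 0.001, 0, 0, 1], [0, 0.002, 0, 0, 1], [0, 0.0025, 0, 0, 1], [0, 0.0025, 0, 0, 1]]])

```text
clock: 13.3
position: [0.6071, 0.0197, 0.0478]
ee_rot: [0.0, 0.744, 0.668, 0.0]
contact_force: [-2.5, 0.5, 1.2]
width: -0.0003
gripper_force: 1.2
```

Call:
move_arm(deltas=[[[0, 0.001, 0, 0, 1], [0, 0.002, 0, 0, 1], [0, 0.0025, 0, 0, 1], [0, 0.0025, 0, 0, 1]]])

```text
clock: 13.7
position: [0.6091, 0.0195, 0.0477]
ee_rot: [0.0, 0.744, 0.668, 0.0]
contact_force: [-2.6, -0.3, 1.8]
width: 0.0001
gripper_force: 1.6
```

Call:
move_arm(deltas=[[[0, 0.0008, 0, 0, 1], [0, 0.0015, 0, 0, 1], [0, 0.0015, 0, 0, 1]]])

```text
clock: 14.0
position: [0.6103, 0.0194, 0.0478]
ee_rot: [0.0, 0.744, 0.668, 0.0]
contact_force: [-4.3, 0.2, 1.9]
width: -0.0001
gripper_force: 1.8
```

Call:
move_arm(deltas=[[[0, 0.0008, 0, 0, 1], [0, 0.0015, 0, 0, 1], [0, 0.0015, 0, 0, 1]]])

```text
clock: 14.3
position: [0.6115, 0.0192, 0.0477]
ee_rot: [0.0, 0.744, 0.668, 0.0]
contact_force: [-3.6, -0.3, 3.2]
width: 0.0001
gripper_force: 1.9
```

Call:
move_arm(deltas=[[[0, 0.0008, 0, 0, 1], [0, 0.0015, 0, 0, 1], [0, 0.0015, 0, 0, 1]]])

```text
clock: 14.6
position: [0.6128, 0.0191, 0.0477]
ee_rot: [0.0, 0.744, 0.668, 0.0]
contact_force: [-3.8, 0.0, 3.5]
width: -0.0
gripper_force: 2.0
```

Call:
move_arm(deltas=[[[0, 0.0008, 0, 0, 1], [0, 0.0015, 0, 0, 1], [0, 0.0015, 0, 0, 1]]])

```text
clock: 14.9
position: [0.6141, 0.019, 0.0477]
ee_rot: [0.0, 0.744, 0.668, 0.0]
contact_force: [-3.8, 0.6, 2.7]
width: 0.0001
gripper_force: 1.9
```

Call:
move_arm(deltas=[[[0, 0.0008, 0, 0, 1], [0, 0.0015, 0, 0, 1], [0, 0.0015, 0, 0, 1]]])

```text
clock: 15.2
position: [0.6144, 0.0189, 0.0477]
ee_rot: [-0.0, 0.744, 0.668, -0.0]
contact_force: [-5.0, 0.5, 3.6]
width: -0.0002
gripper_force: 2.7
```

Call:
move_arm(deltas=[[[0, 0.0008, 0, 0, 1], [0, 0.0015, 0, 0, 1], [0, 0.0015, 0, 0, 1]]])

```text
clock: 15.5
position: [0.6146, 0.0189, 0.0477]
ee_rot: [-0.001, 0.744, 0.668, -0.001]
contact_force: [-7.0, -0.1, 5.6]
width: -0.0001
gripper_force: 3.8
```

Call:
move_arm(deltas=[[[0, 0.001, 0, 0, 1], [0, 0.0018, 0, 0, 1], [0, 0.0018, 0, 0, 1]]])

```text
clock: 15.8
position: [0.6148, 0.0189, 0.0477]
ee_rot: [-0.002, 0.744, 0.668, -0.002]
contact_force: [-11.0, 1.0, 7.5]
width: 0.0001
gripper_force: 5.0
```

Call:
move_arm(deltas=[[[0, 0.0008, 0, 0, 1], [0, 0.0015, 0, 0, 1], [0, 0.0015, 0, 0, 1]]])

```text
clock: 16.1
position: [0.6149, 0.0189, 0.0477]
ee_rot: [-0.003, 0.744, 0.668, -0.003]
contact_force: [-12.4, 0.2, 10.6]
width: 0.0001
gripper_force: 6.0
```

Call:
move_arm(deltas=[[[0, 0, -0.0007, 0, 1], [0, 0, -0.0014, 0, 1], [0, 0, -0.0014, 0, 1]]])

```text
clock: 16.4
position: [0.6153, 0.0191, 0.0478]
ee_rot: [-0.003, 0.744, 0.668, -0.002]
contact_force: [-8.7, 0.6, 3.5]
width: -0.0
gripper_force: 4.6
```

Call:
move_arm(deltas=[[[0, 0.0008, -0.0006, 0, 1], [0, 0.0015, -0.001, 0, 1], [0, 0.0015, -0.001, 0, 1], [0, 0.0015, -0.001, 0, 1]]])

```text
clock: 16.8
position: [0.6155, 0.0192, 0.048]
ee_rot: [-0.004, 0.744, 0.668, -0.003]
contact_force: [-8.8, 2.5, 1.9]
width: 0.0002
gripper_force: 4.9
```

Call:
move_arm(deltas=[[[0, 0.0008, 0, 0, 1], [0, 0.0018, -0.0003, 0, 1], [0, 0.0018, -0.0003, 0, 1]]])

```text
clock: 17.1
position: [0.6158, 0.0193, 0.048]
ee_rot: [-0.005, 0.744, 0.668, -0.004]
contact_force: [-11.0, 2.0, 1.9]
width: -0.0002
gripper_force: 5.8
```

Call:
move_arm(deltas=[[[0, 0.0008, 0, 0, 1], [0, 0.0012, -0.0003, 0, 1], [0, 0.0012, -0.0003, 0, 1], [0, 0.0012, -0.0003, 0, 1], [0, 0.0012, -0.0003, 0, 1], [0, 0.0012, -0.0003, 0, 1], [0, 0.0012, -0.0003, 0, 1], [0, 0.0012, -0.0003, 0, 1], [0, 0.0012, -0.0003, 0, 1]]])

```text
clock: 18.0
position: [0.6158, 0.0193, 0.048]
ee_rot: [-0.005, 0.744, 0.668, -0.004]
contact_force: [-13.0, 1.7, 2.8]
width: -0.0001
gripper_force: 6.4
```

```bash
python3 - <<'E'
from h import *
delta(L(.055,-.006,.048),-6.1); lane()
np.save("press.npy",manip.get_image("wrist")); 
E
```

```text
pos [0.6158 0.0193 0.048 ] yaw -6.11 down [-0.014   0.0021 -0.9999] delta [-0.0003 -0.0088  0.0001] twist -0.0001 F [-13.03   1.68   2.84] w -0.0001 t 18.0
lane 0.062 -0.0057 0.048 Flane -13.13 [-13.03   1.68   2.84]
```

Call:
move_arm(deltas=[[[0, -0.003, 0, 0, 1], [0, -0.008, 0, 0, 1], [0, -0.016, 0, 0, 1], [0, -0.022, 0, 0, 1], [0, -0.022, 0, 0, 1], [0, -0.022, -0.02, 0, 1], [0, -0.022, -0.06, 0, 1], [0, -0.022, -0.11, 0, 1], [0, -0.022, -0.16, 0, 1], [0, -0.022, -0.2, 0, 1], [0, -0.022, -0.2, 0, 1]]])

```text
clock: 19.15
position: [0.6089, 0.0195, 0.2163]
ee_rot: [0.005, 0.744, 0.668, 0.005]
contact_force: [0.1, 0.4, -0.3]
width: 0.0001
gripper_force: 0.0
```

```bash
python3 - <<'E'
from h import *
lane(); s=manip.get_state(); im=manip.get_image("wrist").astype(int)
# brown mask of the carton -> top-face extent at z=.066
br=((im[:,:,0]-im[:,:,2])>45)&(im[:,:,0]<190)
br=cv2.morphologyEx(br.astype(np.uint8),cv2.MORPH_OPEN,np.ones((3,3)))
n,lab,st,ce=cv2.connectedComponentsWithStats(br)
for i in range(1,n):
    if st[i,4]>150:
        v,u=np.where(lab==i); k=np.linspace(0,len(u)-1,400).astype(int)
        P=np.array([wplane(s,u[j],v[j],.066)[:2]-O for j in k])
        print(st[i].tolist(),"lx",(P@U).min().round(3),(P@U).max().round(3),"ly",(P@N).min().round(3),(P@N).max().round(3))
for nm,X in(("nose",L(.048,.0185,.043)),("pivot",L(0,.0185,.084))): print(nm,wproj(s,X).round(0))
g=cv2.cvtColor(im.astype(np.uint8),cv2.COLOR_RGB2GRAY); np.save("g.npy",g)
E
```

```text
lane 0.0551 -0.0062 0.2163 Flane 0.07 [ 0.11  0.38 -0.32]
[392, 0, 40, 28, 514] lx 0.201 0.251 ly 0.165 0.196
[437, 7, 27, 49, 714] lx 0.259 0.297 ly 0.143 0.196
[404, 31, 33, 56, 890] lx 0.214 0.256 ly 0.098 0.161
[450, 55, 20, 26, 246] lx 0.277 0.307 ly 0.112 0.146
[413, 78, 73, 38, 1172] lx 0.227 0.337 ly 0.074 0.124
[43, 104, 40, 47, 851] lx -0.18 -0.125 ly 0.033 0.085
nose [243. 152.]
pivot [191. 161.]
```

```bash
python3 - <<'E'
from h import *
s=manip.get_state(); im=manip.get_image("wrist").astype(int)
for z,X in(("end",L(.0765,0,.066)),("front",L(.1865,0,.066)),("mid",L(.13,-.017,.066))):
    u,v=wproj(s,X).round().astype(int); print(z,u,v)
v0=int(wproj(s,L(.13,-.017,.066))[1])
for lx in np.arange(.02,.21,.006):
    o=[]
    for ly in(-.018,0.,.0165):
        u,v=wproj(s,L(lx,ly,.066)).round().astype(int); o.append(tuple(im[v,u]) if 0<=v<384 and 0<=u<512 else None)
    print(lx.round(3),[None if q is None else [int(a) for a in q] for q in o])
print("bar line (fallen) vs neighbours")
for t in(.2,.4,.6,.8,.95):
    u,v=wproj(s,L(.048*t,.0185,.084-.041*t)).round().astype(int); print(im[v-8:v+9:4,u].tolist())
E
```

```text
end 274 175
front 377 176
mid 325 191
0.02 [[130, 126, 110], [80, 88, 96], [114, 118, 117]]
0.026 [[127, 125, 110], [79, 87, 94], [116, 119, 117]]
0.032 [[141, 137, 120], [85, 93, 100], [117, 120, 120]]
0.038 [[141, 137, 120], [84, 92, 98], [44, 46, 47]]
0.044 [[146, 141, 123], [81, 89, 98], [46, 49, 49]]
0.05 [[147, 143, 123], [83, 90, 97], [42, 44, 42]]
0.056 [[153, 148, 129], [82, 88, 96], [83, 89, 96]]
0.062 [[151, 147, 128], [81, 88, 94], [84, 90, 98]]
0.068 [[148, 144, 125], [83, 89, 98], [83, 90, 97]]
0.074 [[110, 108, 93], [48, 38, 23], [111, 92, 66]]
0.08 [[117, 98, 73], [148, 146, 138], [114, 94, 68]]
0.086 [[120, 99, 75], [155, 157, 151], [118, 97, 74]]
0.092 [[116, 97, 73], [158, 160, 154], [116, 97, 72]]
0.098 [[114, 98, 72], [158, 160, 154], [118, 100, 74]]
0.104 [[115, 96, 72], [155, 158, 152], [117, 99, 73]]
0.11 [[119, 98, 72], [156, 158, 152], [118, 99, 74]]
0.116 [[116, 97, 74], [161, 162, 157], [118, 101, 79]]
0.122 [[116, 96, 70], [161, 164, 157], [117, 99, 74]]
0.128 [[121, 101, 76], [157, 159, 155], [120, 102, 74]]
0.134 [[117, 97, 72], [160, 162, 156], [116, 9
[... 361 characters left out ...]
8, 161, 155], [116, 98, 72]]
0.182 [[115, 96, 69], [116, 95, 69], [121, 98, 71]]
0.188 [[127, 124, 110], [113, 114, 122], [81, 87, 95]]
0.194 [[124, 121, 106], [112, 118, 124], [84, 92, 100]]
0.2 [[118, 116, 101], [112, 117, 122], [30, 31, 32]]
0.206 [[128, 127, 112], [118, 122, 131], [26, 29, 30]]
bar line (fallen) vs neighbours
[[78, 84, 93], [60, 59, 56], [59, 57, 55], [53, 52, 50], [83, 89, 97]]
[[81, 88, 95], [45, 46, 46], [114, 118, 116], [114, 118, 118], [82, 88, 96]]
[[83, 89, 97], [43, 43, 44], [116, 120, 118], [116, 120, 118], [82, 90, 96]]
[[80, 88, 95], [64, 68, 71], [47, 51, 51], [44, 48, 50], [86, 92, 100]]
[[80, 87, 95], [58, 60, 62], [39, 42, 42], [46, 51, 51], [85, 93, 100]]
```

The carton spans lane x of about 76–186 mm, so its centre is near 131 mm. The catch bar lies fallen behind it and the arm is clear, so I'm handing in.

```bash
python3 -c "
from rig import manip
print(manip.sign_off())"
```

```text
the job is handed in; nothing more can be done
None
```

The carton is locked in the lane behind the fallen catch at about lane x = 131 mm. I held it on the buffer with about 13 N of total push, roughly 9–13 N on the buffer after friction (estimated, not measured), for over half a second. The job is handed in; sign-off returned no verdict.

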